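# Lower the bridge flap and push the case across

### The job

Swing the hinged bridge flap of the two-deck stand over by its side handle and lower it gently, without letting it drop, until it lies flat across the gap. Then push the oval case over it onto the other deck, keeping it flat, right up against the end stop, and leave it there with the flap still down and the other things on the bench undisturbed.

Things in the scene. Friction and masses are not known exactly. Their poses are not given: they have to be found in the camera images.
- stand: Fixed aluminium and plywood stand, 380 x 208 mm, with two decks in a row, 70 mm high. Origin on the bench under the flap's hinge line, mid-width; x axis from the first deck (x -165 to -6 mm) over the gap (to 82 mm) to the second deck (x 82 to 205 mm), y axis to the side with the flap's handle (the robot's side), z up. Side lips 10 mm above the decks, 192 mm between them.
- flap (a joint): Hinge of the aluminium bridge flap (plate 184 mm wide, 80 mm long, 6 mm thick), rad. 0: leaning 25 degrees back over the first deck (the start); 0.44: upright; 2.007: flat across the gap, level with the decks, on its stop. The hinge is nearly free: short of upright the flap falls back, beyond it falls forward unless held. About 0.3 kg.
- flap_handle (a point): Middle of the flap's handle: black round bar, 16 mm diameter, 46 mm long, parallel to the hinge line, beside the stand, on a 9 mm rod 26 mm inboard; 20 mm disc at its outer end. 110 mm from the hinge axis: leans 57.5 degrees from vertical towards the first deck at joint 0, 57.5 degrees towards the second when the flap is flat, so it passes over the hinge. Space round it is free.
- flap_hinge (a point): Point on the flap's hinge axis, straight below the handle's arc (same place along the axis as the middle of the handle), 66.5 mm above the bench. The axis is the stand's y axis.
- case_center (a point): Centre (half-way up, 12.5 mm above its underside) of the loose oval cream case with a perforated lid: 112 mm long in its x axis (the transfer direction), 172 mm across, 25 mm high, about 0.35 kg; firm to push at its wall 3 to 15 mm above the deck. It starts on the first deck.
- far_deck (a point): Point on the second deck's top (69 mm above the bench) below the case's centre when the case is against the end stop; axes as the stand's. The end stop's face is 55 mm further along x; its top is 22 mm above the deck.
- atomiser: Bystander: small clear spray bottle, 38 mm diameter, 120 mm high, origin under its middle, standing on the 4 mm dark mat that covers part of the bench.
- sanding_block: Bystander: black foam sanding block 48 x 88 x 32 mm on the bench, origin under its middle.
- rock: Bystander: grey quartz geode 67 x 85 x 38 mm on the 4 mm dark mat that covers part of the bench, origin under its middle.
- disc: Bystander: black disc with a hub, 57 mm diameter, 20 mm high, on the bench, origin under its middle.
- disc2: Bystander: black disc with a hub, 55 mm diameter, 19 mm high, on the 4 mm dark mat that covers part of the bench, origin under its middle.
- bumper (a point): Top of one of the two bumper posts on the first deck's side lips (this one on the handle's side, the other 200 mm across), 121 mm above the bench, on which the flap leans at the start; each has a rubber stub pointing 18 mm inward, 114 mm above the bench, clear above the case.

How it is judged:
By the outcome, as a careful person would: the job done as asked, in the order asked, and still so for the second after the job is handed in, with the robot touching nothing.
It also fails if it takes over 58 s, if anything falls off the work surface, if the arm or the gripper's body presses on something with over 40 N, if the wrist force passes 120 N, or if a joint passes its speed limit or range.

### The arm

A 7-joint arm with a two-finger parallel gripper is mounted at the origin on a cart in front of the work surface, level with it; the furniture and walls round the work are solid. World frame = base frame: x ahead of the robot, y to its left, z up, the work surface at z = 0. Lengths are in m, angles in rad, forces in N, time in s.
With the tool pointing down it reaches from about 0.425 to 0.925 m from the base axis. Payload 6.8 kg.
Tool frame: the origin (TCP) lies midway between the tips of the shut fingers; the grasp point (between the pads) lies 19 mm behind it (r.grip_point_offset is the distance from the TCP to the grasp point, in m); z points along the fingers, y is the direction in which the jaws open and shut (so a half turn about z gives the same grasp; the last joint's range is limited). The gripper opens to 85 mm and grips with 20 to 120 N. Pads are 22 mm wide; open, the fingers measure 114 mm over their backs; the gripper's body (76 mm by 85 mm) begins 54 mm behind the grasp point. The pads swing forward as they close: fully open they stand 13 mm farther back than shut.
Start: joints at [-1.361, 0.477, 0.022, 1.555, -0.011, 1.109, -0.083], TCP at [0.211, 0.641, 0.231] pointing down, gripper open.
Joint ranges: [-2.96, 2.96], [-0.34, 2.1], [-1.41, 1.46], [0.24, 2.44], [-1.37, 4.51], [0.17, 1.92], [-2.96, 2.96]. Speed limits (rad/s): [2.39, 2.39, 3.14, 3.14, 3.14, 3.14, 3.14].

### API

Orientations are given as a rotation vector (axis times angle).
In Python, from bench import r, grab_frame, camera_params gives the robot as it stands.
- The arm moves only by the tool carry_out, never from a script. Its argument "motion" is text: rows parted by semicolons, each of 5 numbers parted by spaces: the closure, from 0 (fully open) to 1 (shut), then the shift along the tool's x, y, z in mm, then the turn about the tool's z in rad. In form: fingers dx dy dz twist; .... A call has exactly 8 rows; each row shifts and turns the commanded pose from where the row before left it, along the tool's axes as they then stand; what a row does not reach is not made up. A row lasts 1/8 s, in which the tool goes at most 62.5 mm and 10.7 degrees, less where a joint would pass 70% of its speed; a pose out of reach is approached as far as the arm can. A call with a gripper value outside its range is refused whole. The fingers move at their own pace and stop on an object; "newtons" is the grip in N (left out, the last holds). Time passes only in rows, so rows that do not move let the fingers close, or fill a call up. It gives the time, the measured TCP pose, the force and the opening at its end, in the units of the state.
- r.get_obs(): the state, without advancing time (a new reading comes with each control period).
- grab_frame(name): name is "scene" or "side" or "wrist"; returns the picture (420x560x3 uint8, red, green, blue); there is no depth.
- camera_params(name): a dict with "fx", "fy", "cx", "cy" (pixels), "k1" (the pictures are not rectified: a ray, as slopes to the right and down, at radius r is drawn at 1 + k1 r^2 times it, then the intrinsics apply), "eye" and "attitude" of the camera in the world. Camera axes: x right, y down, z forward; pixel columns grow to the right and rows downward; lengths in m; the calibration is good to about 2 mm. A picture is of the moment at which its call begins: read the wrist's pose just before it. camera_params takes no time and is no camera call; for the wrist camera it gives the pose at the moment of the call.
- r.hand_in(): hands the job in, once; it reports no verdict.
The state is a dict: "clock": time; "joints": joint angles; "qvel": joint speeds; "tau": joint torques, N m; "tcp_pos": TCP position; "orientation": TCP orientation; "contact_force": force on the tool from outside, world axes, zero at the start; "moment": the same for the moment, N m; "grip_width": finger opening in m.
Only numpy, scipy, OpenCV 4.12 (cv2) and the standard library are available. Lean on these libraries where they do the work, as an engineer would, in place of code of your own. Each camera call takes 0.05 s, during which the arm holds its last target.

## Working session

There is one attempt and no reset: what is moved stays moved. The work goes in short steps, Python scripts to look and compute and a tool call to move; the robot and the scene stay as the last step left them, time stands still between calls to the robot, and variables do not carry over. Pictures are saved under pics/ and viewed, and the job is handed in when it is done.

Besides the shell and the picture viewer there is one more tool, called as name(argument=value, ...) on one line, values as JSON. carry_out: Moves the arm, as the interface text tells. Its arguments: {"type":"object","properties":{"motion":{"type":"string"},"newtons":{"type":"number"}},"required":["motion"]}

```bash
ls; mkdir -p pics
python3 - <<'E'
from bench import r, grab_frame, camera_params
import cv2
print(r.get_obs())
for n in ("scene","side","wrist"):
    p=camera_params(n); print(n,p)
    cv2.imwrite(f"pics/{n}0.png",cv2.cvtColor(grab_frame(n),cv2.COLOR_RGB2BGR))
E
```

```text
pics
{'clock': 0.0, 'joints': array([-1.36110915,  0.47779234,  0.02232924,  1.55645638, -0.01151862,
        1.10929346, -0.08308091]), 'qvel': array([ 0.00036908, -0.00019041,  0.00138787, -0.00041316,  0.00137548,
        0.00089952, -0.00077146]), 'tau': array([-4.47925877e-04, -5.96452868e+01,  1.60805661e+00, -2.81191188e+01,
        1.25264993e-02,  9.30552604e-03,  1.46150126e-05]), 'tcp_pos': array([0.21073148, 0.64063717, 0.23032863]), 'orientation': array([-4.96988564e-01, -3.10185391e+00,  2.84823023e-03]), 'contact_force': array([ 5.03988356e-04,  1.00110976e+00, -8.40749395e-01]), 'moment': array([ 0.01896421, -0.01334055, -0.00770787]), 'grip_width': 0.0855061505746428}
scene {'fx': 517.5004723410957, 'fy': 517.5004723410957, 'cx': 278.4431731380822, 'cy': 214.89978946611947, 'k1': 0.05646984982390312, 'eye': array([ 0.12448611, -0.72727283,  0.91276436]), 'attitude': array([-2.35100255,  0.59496774, -0.23908848])}
side {'fx': 407.3921438020073, 'fy': 407.3921438020073, 'cx': 281.11151775169645, 'cy': 214.53784613992448, 'k1': 0.010625925721254198, 'eye': array([0.17244485, 0.56388824, 0.57805174]), 'attitude': array([-0.594595  ,  2.55126881, -1.35093815])}
wrist {'fx': 297.98336292209535, 'fy': 297.98336292209535, 'cx': 283.0235174819921, 'cy': 214.3070347538774, 'k1': -0.06643760997028494, 'eye': array([0.14004218, 0.66295537, 0.37294548]), 'attitude': array([2.34011006, 1.6956336 , 0.25098022])}
```

View pics/scene0.png

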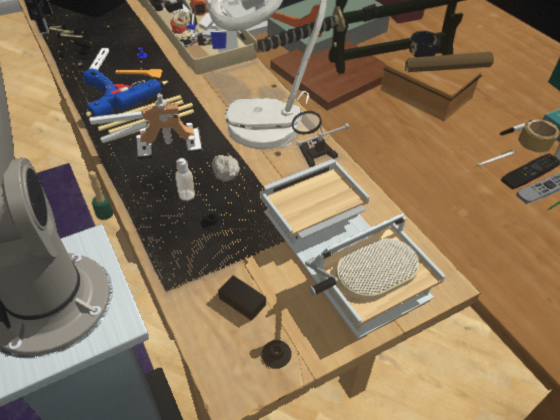

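View pics/side0.png

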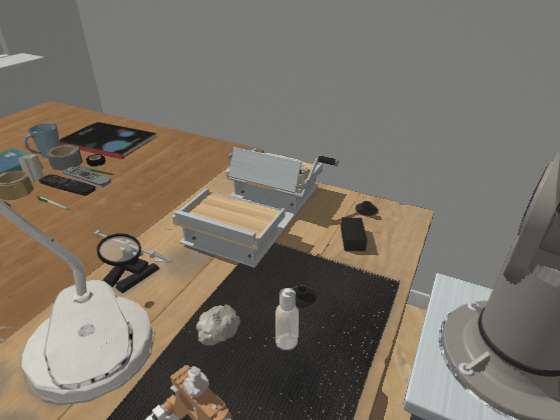

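View pics/wrist0.png

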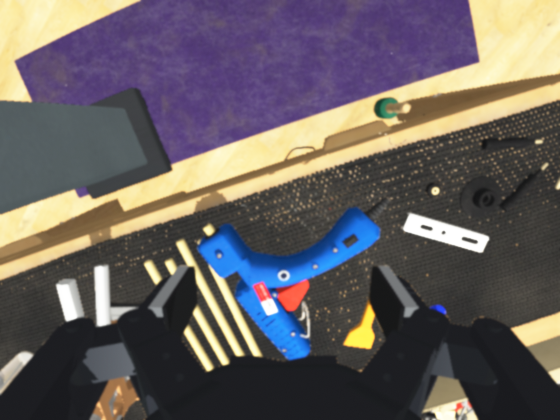

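```bash
cat > h.py <<'E'
import numpy as np, cv2
from scipy.spatial.transform import Rotation as R
def ray(p,u,v):
    K=np.array([[p['fx'],0,p['cx']],[0,p['fy'],p['cy']],[0,0,1.]])
    xy=cv2.undistortPoints(np.array([[[u,v]]],float),K,np.array([p['k1'],0,0,0.]))[0,0]
    d=R.from_rotvec(p['attitude']).apply([xy[0],xy[1],1.]); return p['eye'],d/np.linalg.norm(d)
def plane(p,u,v,z):
    o,d=ray(p,u,v); return o+d*(z-o[2])/d[2]
def tri(a,b):
    (o1,d1),(o2,d2)=a,b
    A=np.c_[d1,-d2]; t=np.linalg.lstsq(A,o2-o1,rcond=None)[0]
    P,Q=o1+t[0]*d1,o2+t[1]*d2; return (P+Q)/2,np.linalg.norm(P-Q)
def proj(p,X):
    K=np.array([[p['fx'],0,p['cx']],[0,p['fy'],p['cy']],[0,0,1.]])
    Ri=R.from_rotvec(p['attitude']).inv(); 
    return cv2.projectPoints(np.array(X,float).reshape(-1,1,3),Ri.as_rotvec(),-Ri.apply(p['eye']),K,np.array([p['k1'],0,0,0.]))[0][:,0]
E
python3 - <<'E'
import cv2
a=cv2.imread('pics/scene0.png')[170:340,250:450]; cv2.imwrite('pics/s0z.png',cv2.resize(a,None,fx=3.5,fy=3.5,interpolation=cv2.INTER_CUBIC))
a=cv2.imread('pics/side0.png')[135:265,165:385]; cv2.imwrite('pics/d0z.png',cv2.resize(a,None,fx=3.5,fy=3.5,interpolation=cv2.INTER_CUBIC))
E
```

```text
(no output)
```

View pics/s0z.png

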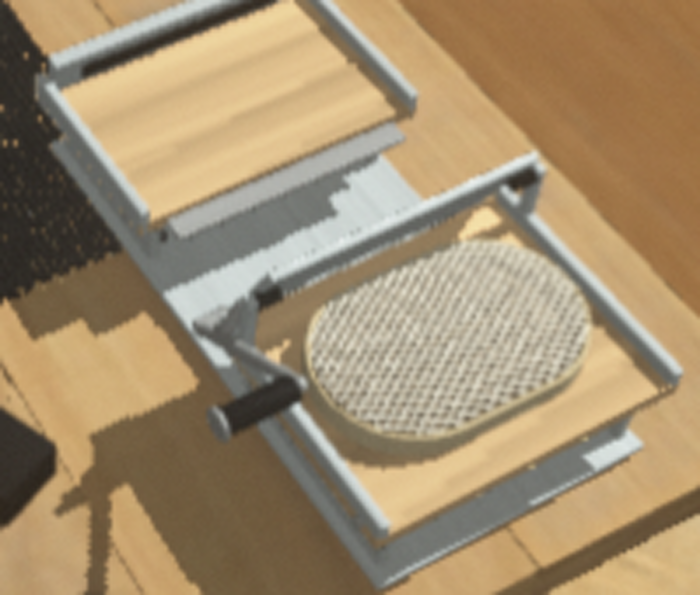

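View pics/d0z.png

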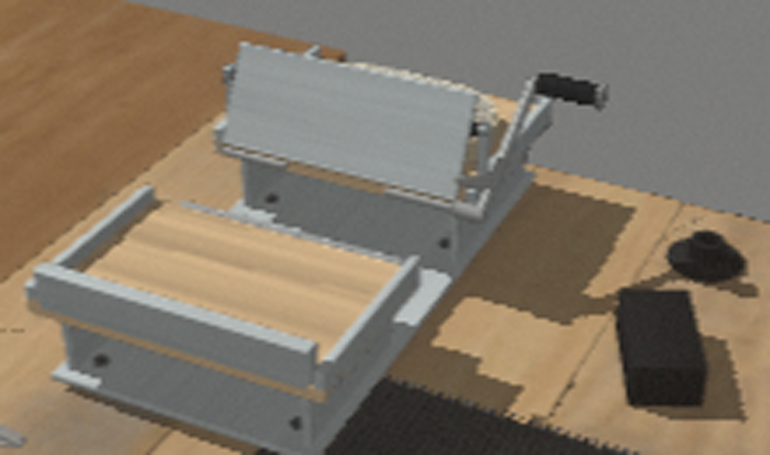

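Run:
```python
from h import *
from bench import camera_params
S=camera_params('scene');D=camera_params('side')
s=lambda x,y:(250+x/3.5,170+y/3.5); d=lambda x,y:(165+x/3.5,135+y/3.5)
o=tri(ray(S,*s(220,423)),ray(D,*d(600,96))); i=tri(ray(S,*s(296,388)),ray(D,*d(541,83)))
print('handle',o,i,np.linalg.norm(o[0]-i[0]))
L={'d2n':(146,214,82,100),'d1n':(385,526,-165,100),'d1f':(672,372,-165,-100),'d2f':(408,100,82,-100)}
W=np.array([plane(S,*s(a,b),.079)[:2] for a,b,_,_ in L.values()]);M=np.array([[c/1e3,e/1e3] for _,_,c,e in L.values()])
print(W)
wc,mc=W.mean(0),M.mean(0);H=(M-mc).T@(W-wc);U,_,Vt=np.linalg.svd(H);Rm=Vt.T@np.diag([1,np.linalg.det(Vt.T@U.T)])@U.T
t=wc-Rm@mc;print('Rm',Rm,'t',t,'yaw',np.arctan2(Rm[1,0],Rm[0,0]));print('res',(M@Rm.T+t-W)*1e3)
h=(o[0]+i[0])/2;print('handle in stand',Rm.T@(h[:2]-t),h[2])
# side check: second deck lip far-end corners vs deck corners
for q in [(415,262),(152,190)]: print('side lip',Rm.T@(plane(D,*d(*q),.079)[:2]-t))
# case: top rim z .094
g=cv2.imread('pics/scene0.png')
pts=[(308,330),(330,300),(500,240),(590,300),(580,350),(400,435),(315,375)]
for q in pts: print('case',np.round(Rm.T@(plane(S,*s(*q),.094)[:2]-t),4))
```

```text
handle (array([ 0.43345304, -0.30169675,  0.12385292]), np.float64(0.003405589881852324)) (array([ 0.47866695, -0.30231246,  0.12386622]), np.float64(0.005555244121363768)) 0.045218104154919524
[[ 0.49087427 -0.12837402]
 [ 0.49589077 -0.37208502]
 [ 0.69258783 -0.36657296]
 [ 0.68459763 -0.12463114]]
Rm [[-0.0255604  -0.99967328]
 [ 0.99967328 -0.0255604 ]] t [ 0.58992687 -0.20642935] yaw 1.5963595082655648
res [[-3.01068258  1.36184325]
 [-1.71376512 -1.84645232]
 [ 1.52383149 -2.24643611]
 [ 3.20061622  2.73104518]]
handle in stand [-0.09212234  0.13626608] 0.12385956891810297
side lip [0.09417372 0.10271772]
side lip [ 0.0912091  -0.09353636]
case [-0.0474  0.0688]
case [-0.0362  0.046 ]
case [-0.0489 -0.0653]
case [-0.1087 -0.0819]
case [-0.1328 -0.0542]
case [-0.1288  0.0655]
case [-0.0745  0.0828]
```

```bash
cat >> h.py <<'E'
ST=(np.array([0.58993,-0.20643]),1.5964)
def s2w(x,y):
    t,a=ST; return t+np.array([x*np.cos(a)-y*np.sin(a),x*np.sin(a)+y*np.cos(a)])
def w2s(p):
    t,a=ST; q=np.array(p[:2])-t; return np.array([q[0]*np.cos(a)+q[1]*np.sin(a),-q[0]*np.sin(a)+q[1]*np.cos(a)])
def tool(o,target):
    Q=R.from_rotvec(o['orientation']); return np.round(Q.inv().apply(np.array(target)-o['tcp_pos'])*1e3,1)
E
python3 - <<'E'
from h import *; from bench import r
o=r.get_obs();Q=R.from_rotvec(o['orientation']).as_matrix();print(Q.round(3))
print(tool(o,[.5,.2,.25]),tool(o,[.456,-.302,.22]),s2w(-.0928,.136))
E
```

```text
[[-0.95   0.312 -0.   ]
 [ 0.312  0.95  -0.001]
 [-0.    -0.001 -1.   ]]
[-412.5 -328.4  -19. ] [-527.5 -818.9   11.7] [ 0.45635034 -0.3026813 ]
```

carry_out(motion="0 -45 -36 -3 0; 0 -45 -36 -3 0; 0 -45 -36 -3 0; 0 -45 -36 -3 0; 0 -45 -36 -3 0; 0 -45 -36 -3 0; 0 -45 -36 -3 0; 0 -45 -36 -3 0", newtons=20)

```text
clock: 1.15
tcp_pos: [0.4636, 0.2534, 0.2554]
orientation: [-0.497, -3.102, -0.0]
contact_force: [-0.1, 0.1, -0.4]
grip_width: 0.0855
```

Run:
```python
from h import *; from bench import r
o=r.get_obs();Q=R.from_rotvec(o['orientation']).as_matrix();print(Q.round(3),o['joints'],o['tcp_pos'])
print(tool(o,[.456,-.302,.23]))
```

```text
[[-0.95   0.312  0.   ]
 [ 0.312  0.95   0.   ]
 [ 0.     0.    -1.   ]] [-0.7935917   0.20984681  0.20457212  1.8884318  -0.04904232  1.04795219
  0.6842238 ] [0.46355535 0.25341805 0.25540199]
[-166.3 -530.    25.3]
```

carry_out(motion="0 -20 -57 0 0; 0 -20 -57 0 0; 0 -20 -57 0 0; 0 -20 -57 0 0; 0 -20 -57 0 0; 0 -20 -57 0 0; 0 -20 -57 0 0; 0 0 0 0 -0.17")

```text
clock: 2.15
tcp_pos: [0.4701, -0.173, 0.2555]
orientation: [0.24, 3.132, -0.003]
contact_force: [0.5, -0.2, -1.1]
grip_width: 0.0854
```

Run:
```python
from h import *; from bench import r,grab_frame,camera_params
o=r.get_obs();Q=R.from_rotvec(o['orientation']).as_matrix();print(Q.round(3),o['joints'],o['tcp_pos'])
print(tool(o,[.456,-.302,.23]))
p=camera_params('wrist');np.save('w1.npy',p,allow_pickle=True)
cv2.imwrite('pics/w1.png',cv2.cvtColor(grab_frame('wrist'),cv2.COLOR_RGB2BGR))
```

```text
[[-0.988  0.152  0.   ]
 [ 0.152  0.988 -0.002]
 [-0.    -0.002 -1.   ]] [-0.22390981  0.16739828  0.51264317  1.96273759 -0.09299624  1.03388505
  1.74843927] [ 0.47008912 -0.17295257  0.25547138]
[  -5.7 -129.6   25.7]
```

View pics/w1.png

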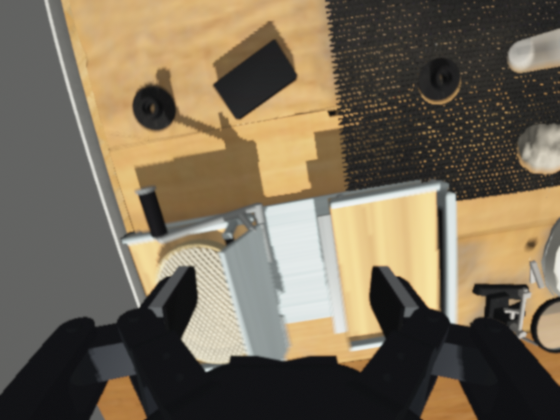

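Run:
```python
from h import *; from bench import camera_params
p=np.load('w1.npy',allow_pickle=True).item()
a=cv2.imread('pics/w1.png')[160:360,110:470]
cv2.imwrite('pics/w1z.png',cv2.resize(a,None,fx=2.2,fy=2.2,interpolation=cv2.INTER_CUBIC))
S=camera_params('scene');D=camera_params('side')
s=lambda x,y:(250+x/3.5,170+y/3.5); d=lambda x,y:(165+x/3.5,135+y/3.5)
for w,ss,dd in [((147,190),(220,423),(600,96)),((157.5,233),(296,388),(541,83))]:
    a=tri(ray(p,*w),ray(S,*s(*ss)));b=tri(ray(p,*w),ray(D,*d(*dd)));print(a,b)
    print('stand',w2s(a[0]),w2s(b[0]))
for n,x,y in [('d2n',82,100),('d1n',-165,100),('d1f',-165,-100),('d2f',82,-100),('end',205,100)]:
    print(n,proj(p,[*s2w(x/1e3,y/1e3),.079]))
```

```text
(array([ 0.4357276 , -0.30076237,  0.12298843]), np.float64(0.0002093766400414764)) (array([ 0.43387636, -0.3013516 ,  0.1230875 ]), np.float64(0.004061209101020563))
stand [-0.09035374  0.15656685] [-0.09089538  0.15843257]
(array([ 0.48027477, -0.30198061,  0.1247958 ]), np.float64(0.0018581603284737343)) (array([ 0.47829222, -0.30325833,  0.12230077]), np.float64(0.0035438933467313513))
stand [-0.09271203  0.11206547] [-0.09393857  0.11408008]
d2n [[327.84235448 203.52790283]]
d1n [[118.63795937 239.46193645]]
d1f [[168.92213717 371.53164187]]
d2f [[347.31652208 347.68324975]]
end [[437.43923147 184.79011503]]
```

View pics/w1z.png

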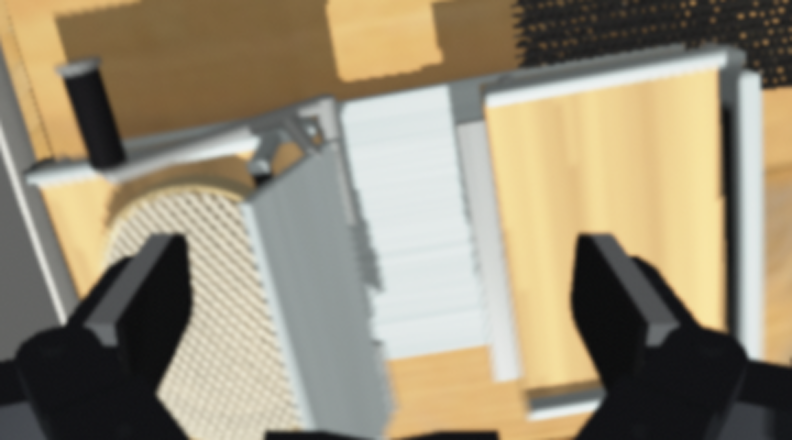

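Run:
```python
from h import *; from bench import camera_params
p=np.load('w1.npy',allow_pickle=True).item()
S=camera_params('scene');D=camera_params('side')
s=lambda x,y:(250+x/3.5,170+y/3.5); d=lambda x,y:(165+x/3.5,135+y/3.5); w=lambda x,y:(110+x/2.2,160+y/2.2)
for n,ww,ss in [('d2n',(487,97),(146,214)),('d1n',(30,178),(385,526))]:
    a=tri(ray(p,*w(*ww)),ray(S,*s(*ss)));print(n,a,w2s(a[0]), 'planeW',w2s(plane(p,*w(*ww),.079)),w2s(plane(S,*s(*ss),.079)))
print('end',w2s(plane(p,*w(735,58),.079)))
print('endside',[w2s(plane(D,*d(*q),.079)) for q in [(315,355),(415,262),(30,275),(152,190)]])
for n,x,y in [('d2n',82,100),('end',205,100),('endf',205,-100),('d2f',82,-100)]:
    q=proj(D,[*s2w(x/1e3,y/1e3),.079])[0];print(n,(q-[165,135])*3.5)
```

```text
d2n (array([ 0.49288723, -0.12252139,  0.07097304]), np.float64(0.002890039549308329)) [0.08636549 0.09486283] planeW [0.08576997 0.09867281] [0.08056631 0.09702496]
d1n (array([ 0.49769004, -0.37059344,  0.07552142]), np.float64(0.00045960966576526983)) [-0.16174821  0.09641245] planeW [-0.1595616  0.0972128] [-0.16319324  0.09824932]
end [0.21249193 0.09691686]
endside [array([0.20672377, 0.09004364]), array([0.09417861, 0.10271702]), array([ 0.21024911, -0.10545485]), array([ 0.09120605, -0.09353694])]
d2n [418.87648579 251.39972483]
end [331.88186595 357.90749205]
endf [ 42.4778584  272.83877679]
d2f [151.29076136 181.64581901]
```

carry_out(motion="0 0 0 0 -0.178; 0 4 -32 0 0; 0 4 -32 0 0; 0 4 -32 15 0; 0 4 -32 20 0; 0 0 0 35 0; 0 0 0 25 0; 0 0 0 0 0")

```text
clock: 3.2
tcp_pos: [0.458, -0.2946, 0.1586]
orientation: [0.046, -3.137, -0.003]
contact_force: [0.7, 0.2, 0.2]
grip_width: 0.0852
```

Run:
```python
from h import *; from bench import r,grab_frame,camera_params
o=r.get_obs();Q=R.from_rotvec(o['orientation']).as_matrix();print(Q.round(3),o['joints'],o['tcp_pos'])
print(tool(o,[.457,-.301,.105]))
p=camera_params('wrist');np.save('w2.npy',p,allow_pickle=True)
cv2.imwrite('pics/w2.png',cv2.cvtColor(grab_frame('wrist'),cv2.COLOR_RGB2BGR))
print([proj(p,X) for X in ([.457,-.301,.105],[.457,-.301,.1245])])
```

```text
[[-1.    -0.029 -0.004]
 [-0.029  1.     0.002]
 [ 0.004  0.002 -1.   ]] [ 0.04645016  0.38341844  0.51620556  1.96353822 -0.24562104  0.86018824
  2.2940184 ] [ 0.45803409 -0.29458705  0.15857606]
[ 1.  -6.5 53.6]
[array([[275.50038922, 232.98653874]]), array([[274.81513501, 243.60115153]])]
```

View pics/w2.png

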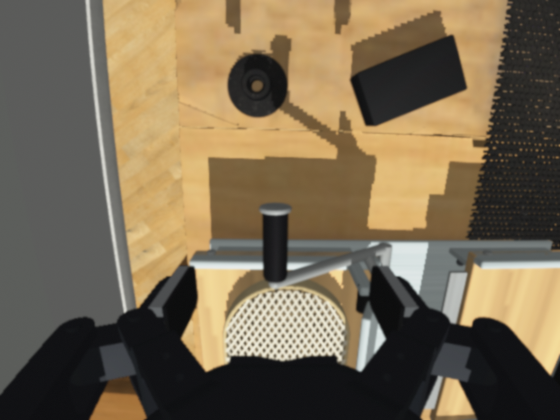

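carry_out(motion="0 1 -6 10 0; 0 0 0 20 0; 0 0 0 24 0; 0.5 0 0 0 0; 1 0 0 0 0; 1 0 0 0 0; 1 0 0 0 0; 1 0 0 0 0", newtons=20)

```text
clock: 4.25
tcp_pos: [0.4588, -0.2997, 0.1071]
orientation: [-0.049, 3.141, 0.006]
contact_force: [-2.5, 8.1, 8.3]
grip_width: 0.0154
```

Run:
```python
from h import *; from bench import r,grab_frame,camera_params
o=r.get_obs();Q=R.from_rotvec(o['orientation']).as_matrix();print(Q.round(3),o['tcp_pos'],o['contact_force'],o['grip_width'])
p=camera_params('wrist');np.save('w3.npy',p,allow_pickle=True)
cv2.imwrite('pics/w3.png',cv2.cvtColor(grab_frame('wrist'),cv2.COLOR_RGB2BGR))
cv2.imwrite('pics/s3.png',cv2.cvtColor(grab_frame('side'),cv2.COLOR_RGB2BGR))
```

```text
[[-1.    -0.031  0.   ]
 [-0.031  1.     0.004]
 [-0.     0.004 -1.   ]] [ 0.45876037 -0.29970512  0.10706857] [-2.4723552   8.08494454  8.3415583 ] 0.015374360867749562
```

View pics/w3.png

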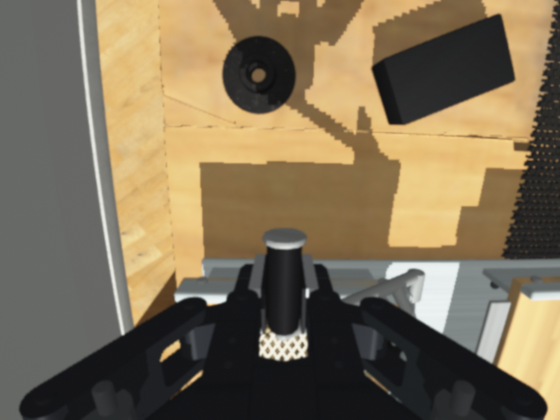

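View pics/s3.png

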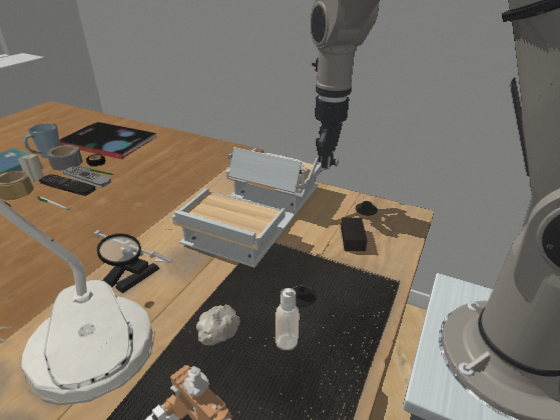

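carry_out(motion="1 0 9 -11.2 0; 1 0 9.4 -10 0; 1 0 10.7 -8.8 0; 1 0 11.6 -7.3 0; 1 0 12.4 -5.9 0; 1 0 13.1 -4.2 0; 1 0 13.6 -2.6 0; 1 0 13.8 -0.9 0", newtons=20)

```text
clock: 5.35
tcp_pos: [0.4565, -0.2079, 0.1582]
orientation: [-0.047, 3.138, -0.001]
contact_force: [4.8, -1.1, 2.2]
grip_width: 0.0153
```

Run:
```python
from h import *; from bench import r,grab_frame,camera_params
o=r.get_obs();Q=R.from_rotvec(o['orientation']).as_matrix();print(Q.round(3),o['tcp_pos'],o['contact_force'],o['grip_width'],o['joints'])
p=camera_params('wrist');np.save('w4.npy',p,allow_pickle=True)
cv2.imwrite('pics/w4.png',cv2.cvtColor(grab_frame('wrist'),cv2.COLOR_RGB2BGR))
```

```text
[[-1.    -0.03   0.003]
 [-0.03   1.    -0.   ]
 [-0.003 -0.001 -1.   ]] [ 0.45654767 -0.20788976  0.15824996] [ 4.83336599 -1.07757473  2.18695075] 0.01528862907220043 [-0.12632449  0.3069703   0.51637938  2.06500279 -0.20712685  0.81558374
  2.11335537]
```

View pics/w4.png

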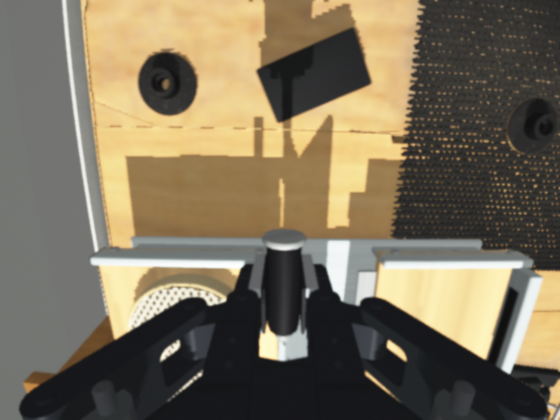

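carry_out(motion="1 0 6.9 0.2 0; 1 0 6.9 0.7 0; 1 0 6.8 1.1 0; 1 0 6.8 1.5 0; 1 0 6.6 1.9 0; 1 0 6.5 2.3 0; 1 0 6.3 2.8 0; 1 0 6.1 3.1 0")

```text
clock: 6.4
tcp_pos: [0.4543, -0.1548, 0.1436]
orientation: [-0.048, 3.14, 0.0]
contact_force: [4.7, -0.3, -0.2]
grip_width: 0.0153
```

carry_out(motion="1 0 5.9 3.4 0; 1 0 5.7 3.9 0; 1 0 5.5 4.2 0; 1 0 5.3 4.7 0; 1 0 4.9 4.9 0; 1 0 0 0 0; 1 0 0 0 0; 1 0 0 0 0")

```text
clock: 7.4
tcp_pos: [0.453, -0.1278, 0.1222]
orientation: [0.048, -3.141, -0.001]
contact_force: [4.6, 0.9, -0.1]
grip_width: 0.0154
```

Run:
```python
from h import *; from bench import r,grab_frame,camera_params
o=r.get_obs();Q=R.from_rotvec(o['orientation']).as_matrix();print(Q.round(3),o['tcp_pos'],o['contact_force'],o['grip_width'],o['joints'])
for n in('side','scene'):cv2.imwrite(f'pics/{n}5.png',cv2.cvtColor(grab_frame(n),cv2.COLOR_RGB2BGR))
a=cv2.imread('pics/side5.png')[110:285,165:405]; cv2.imwrite('pics/side5z.png',cv2.resize(a,None,fx=3.3,fy=3.3,interpolation=cv2.INTER_CUBIC))
```

```text
[[-1.    -0.031 -0.   ]
 [-0.031  1.     0.   ]
 [ 0.     0.    -1.   ]] [ 0.45299464 -0.12778561  0.12219549] [ 4.55535256  0.87987057 -0.14847586] 0.015407326541908567 [-0.25500611  0.31552246  0.47313146  2.15741749 -0.21826691  0.71355018
  1.96542523]
```

View pics/side5z.png

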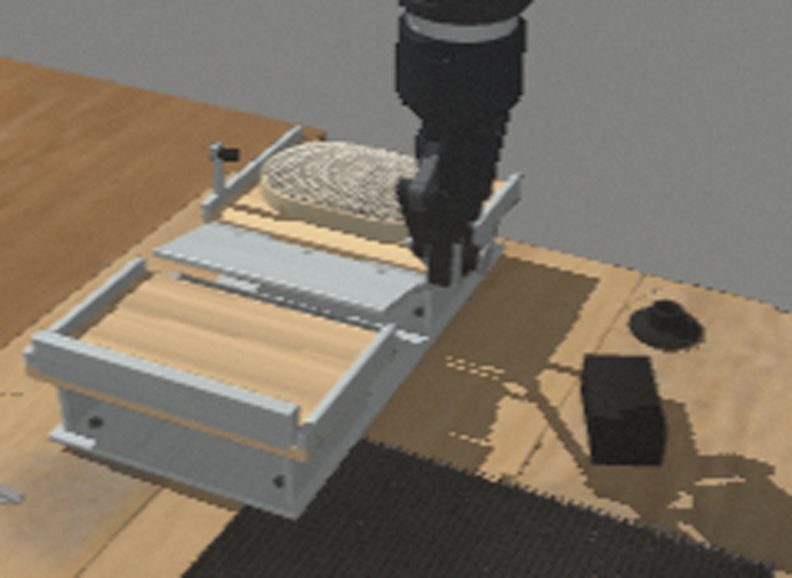

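View pics/scene5.png

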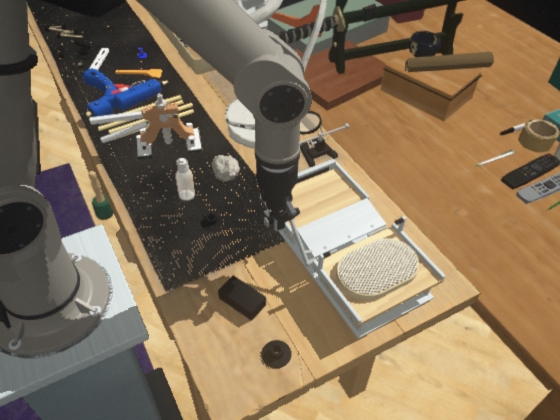

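carry_out(motion="1 0 2.3 2.6 0; 1 0 2.2 2.6 0; 1 0 2.1 2.6 0; 1 0 2.1 2.7 0; 1 0 2 2.8 0; 1 0 1.5 2.2 0; 1 0 0 0 0; 1 0 0 0 0")

```text
clock: 8.5
tcp_pos: [0.4527, -0.1162, 0.1068]
orientation: [-0.048, 3.141, -0.0]
contact_force: [5.0, 0.3, 0.4]
grip_width: 0.0151
```

carry_out(motion="1 0 0.6 0.8 0; 1 0 0.6 0.8 0; 1 0 0 0 0; 1 0 0 0 0; 1 0 0.6 0.8 0; 1 0 0 0 0; 1 0 0 0 0; 1 0 0 0 0")

```text
clock: 9.5
tcp_pos: [0.4526, -0.1145, 0.1044]
orientation: [-0.047, 3.141, -0.001]
contact_force: [5.3, -0.4, 0.1]
grip_width: 0.0151
```

Run:
```python
from h import *; from bench import r,grab_frame,camera_params
o=r.get_obs();print(o['tcp_pos'],o['contact_force'],o['moment'])
for n in('side',):cv2.imwrite(f'pics/{n}6.png',cv2.cvtColor(grab_frame(n),cv2.COLOR_RGB2BGR))
a=cv2.imread('pics/side6.png')[150:260,165:325]; cv2.imwrite('pics/side6z.png',cv2.resize(a,None,fx=5,fy=5,interpolation=cv2.INTER_CUBIC))
```

```text
[ 0.45258576 -0.11454285  0.10444876] [ 5.30788769 -0.36565331  0.08910433] [-0.2964561  -1.07842427 -0.07971424]
```

View pics/side6z.png

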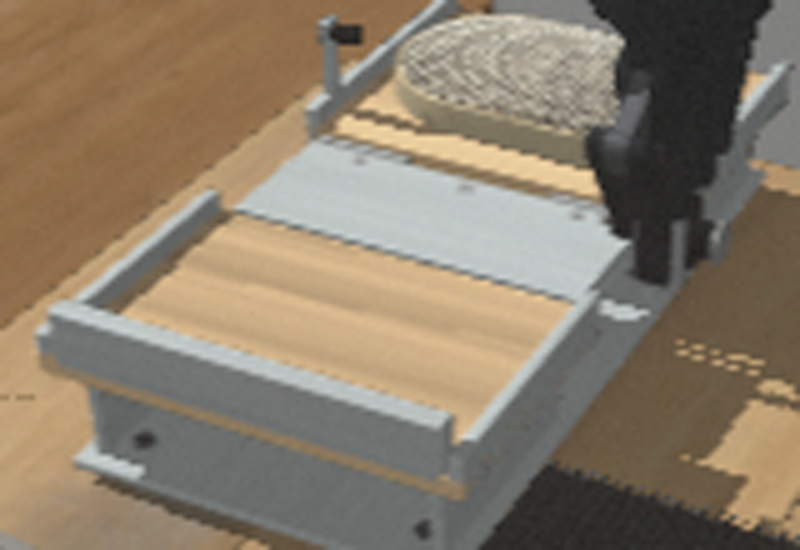

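carry_out(motion="1 0 0.6 0.8 0; 1 0 0 0 0; 1 0 0.6 0.8 0; 1 0 0 0 0; 1 0 0.6 0.8 0; 1 0 0 0 0; 1 0 0 0 0; 1 0 0 0 0")

```text
clock: 10.55
tcp_pos: [0.4526, -0.1141, 0.1034]
orientation: [-0.045, 3.14, -0.001]
contact_force: [-1.2, -5.1, 17.2]
grip_width: 0.0154
```

carry_out(motion="0.8 0 0 0 0; 0.4 0 0 0 0; 0 0 0 0 0; 0 0 0 0 0; 0 0 0 -15 0; 0 0 0 -30 0; 0 0 0 -35 0; 0 0 0 -20 0.18")

```text
clock: 11.55
tcp_pos: [0.4532, -0.1129, 0.2047]
orientation: [0.242, 3.13, 0.001]
contact_force: [0.1, 0.2, -1.4]
grip_width: 0.0858
```

Run:
```python
from h import *; from bench import r,grab_frame,camera_params
o=r.get_obs();print(o['tcp_pos'],o['contact_force'],o['joints'])
p=camera_params('wrist');np.save('w7.npy',p,allow_pickle=True)
cv2.imwrite('pics/w7.png',cv2.cvtColor(grab_frame('wrist'),cv2.COLOR_RGB2BGR))
ST=(np.array([0.58987,-0.20393]),1.5964)
print(s2w(-.17,0))
```

```text
[ 0.4531531  -0.11285755  0.20474543] [ 0.08896471  0.17283949 -1.37972233] [-0.37888152  0.17021798  0.55265649  2.09500651 -0.11464655  0.901944
  1.65497224]
[ 0.59428215 -0.37637428]
```

View pics/w7.png

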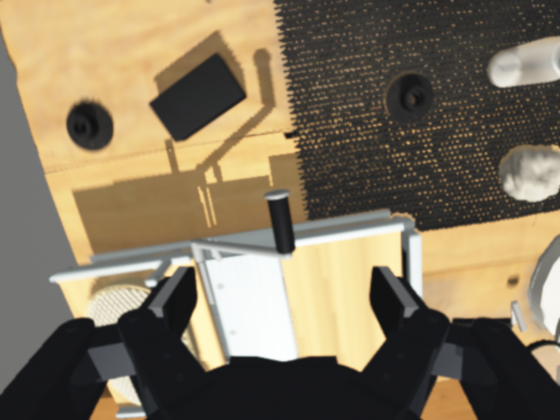

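carry_out(motion="0 0 0 -5 0.174; 0 0 0 -5 0.174; 0 0 0 -5 0.174; 0 0 0 -5 0.174; 0 0 0 -5 0.174; 0 0 0 -5 0.174; 0 0 0 -5 0.174; 0 0 0 -5 0.174")

```text
clock: 12.6
tcp_pos: [0.4523, -0.1126, 0.2426]
orientation: [-2.193, -2.249, -0.0]
contact_force: [-1.4, -0.0, 0.5]
grip_width: 0.085
```

```bash
sed -i 's/^ST=.*/ST=(np.array([0.58987,-0.2034]),1.5964)/' h.py
python3 - <<'E'
from h import *; from bench import r
o=r.get_obs();print(o['tcp_pos'],R.from_rotvec(o['orientation']).as_matrix().round(3),o['joints'])
print(tool(o,[*s2w(-.19,0),.245]))
E
```

```text
[ 0.45226544 -0.11261168  0.24257765] [[-0.025  1.    -0.   ]
 [ 1.     0.025  0.   ]
 [ 0.    -0.    -1.   ]] [-0.56732749  0.12353291  0.74996268  2.05955282 -0.10065746  0.99389182
  0.2591327 ]
[-284.2  135.3   -2.5]
```

carry_out(motion="0 -41 19 0 0; 0 -41 19 0 0; 0 -41 19 0 0; 0 -41 19 0 0; 0 -41 19 0 0; 0 -41 19 0 0; 0 -38 21 0 0; 0 0 0 0 0")

```text
clock: 13.6
tcp_pos: [0.5954, -0.3955, 0.2417]
orientation: [2.19, 2.252, -0.004]
contact_force: [-0.7, -0.4, -0.0]
grip_width: 0.0855
```

Run:
```python
from h import *; from bench import r,grab_frame,camera_params
o=r.get_obs();print(o['tcp_pos'],w2s(o['tcp_pos']),o['contact_force'],o['joints'])
p=camera_params('wrist');np.save('w8.npy',p,allow_pickle=True)
cv2.imwrite('pics/w8.png',cv2.cvtColor(grab_frame('wrist'),cv2.COLOR_RGB2BGR))
cv2.imwrite('pics/s8.png',cv2.cvtColor(grab_frame('scene'),cv2.COLOR_RGB2BGR))
```

```text
[ 0.59538101 -0.39545864  0.24166666] [-0.19213678 -0.00059234] [-6.67432382e-01 -3.58636456e-01 -4.46466599e-04] [ 0.04849973  0.62834379  0.72334656  1.47064462 -0.42723453  1.20472849
  0.85847914]
```

View pics/w8.png

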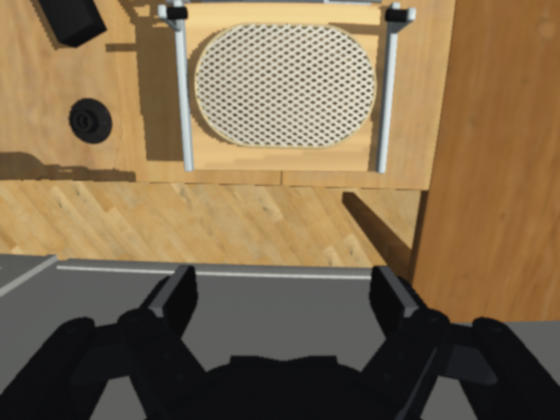

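View pics/s8.png

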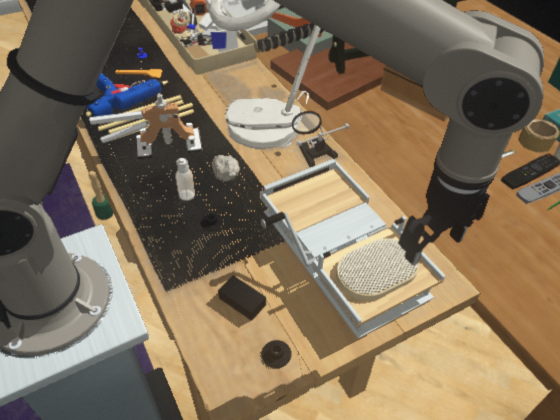

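Run:
```python
from h import *
p=np.load('w8.npy',allow_pickle=True).item()
for n,u,v,z in [('lipL',188,168,.079),('lipR',381,170,.079),('caseL',195,88,.094),('caseR',377,88,.094),('rear',285,148,.094),('front',285,23,.094),('rear_low',285,150,.085),('r245',245,147,.094),('r325',325,147,.094),('deckedgeL',195,171,.069),('deckR',372,172,.069)]:
    q=plane(p,u,v,z);print(n,w2s(q).round(4))
a=cv2.imread('pics/w8.png');b=cv2.cvtColor(a,cv2.COLOR_BGR2HSV)[10:165,180:390]
cv2.imwrite('pics/w8z.png',cv2.resize(a[0:190,150:420],None,fx=2.9,fy=2.9,interpolation=cv2.INTER_CUBIC))
```

```text
lipL [-0.1629  0.0977]
lipR [-0.1642 -0.1014]
caseL [-0.0871  0.0807]
caseR [-0.0864 -0.0861]
rear [-0.1415 -0.0021]
front [-0.0334 -0.0015]
rear_low [-0.1441 -0.0021]
r245 [-0.1406  0.0362]
r325 [-0.1403 -0.0403]
deckedgeL [-0.1675  0.0936]
deckR [-0.1679 -0.0952]
```

View pics/w8z.png

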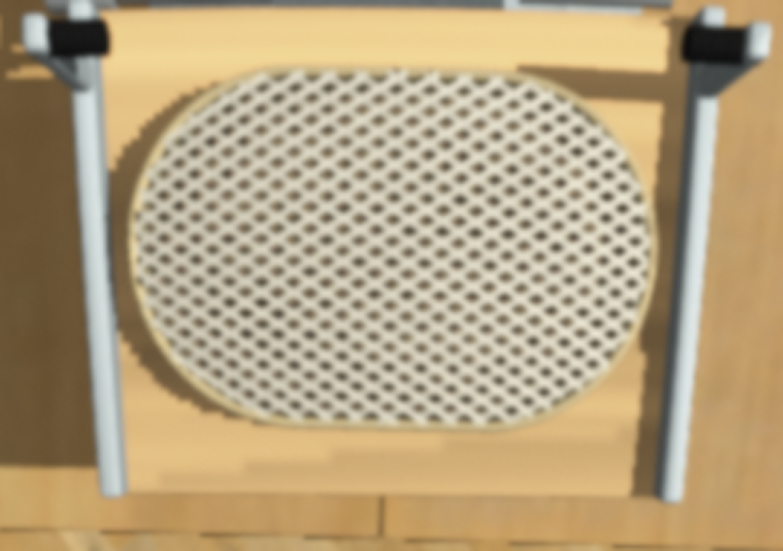

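carry_out(motion="0.53 17 1 20 0; 0.53 17 0 40 0; 0.53 0 0 40 0; 0.53 0 0 30 0; 0.53 0 0 15 0; 0.53 0 0 5 0; 0.53 0 0 0 0; 0.53 0 0 0 0", newtons=60)

```text
clock: 14.7
tcp_pos: [0.5963, -0.359, 0.0935]
orientation: [2.188, 2.252, 0.001]
contact_force: [-0.3, -0.2, 0.5]
grip_width: 0.0402
```

Run:
```python
from h import *; from bench import r,grab_frame,camera_params
o=r.get_obs();print(o['tcp_pos'],w2s(o['tcp_pos']),o['contact_force'],o['grip_width'])
p=camera_params('wrist')
cv2.imwrite('pics/w9.png',cv2.cvtColor(grab_frame('wrist'),cv2.COLOR_RGB2BGR))
a=grab_frame('side')[90:240,180:380];cv2.imwrite('pics/d9z.png',cv2.cvtColor(cv2.resize(a,None,fx=4,fy=4,interpolation=cv2.INTER_CUBIC),cv2.COLOR_RGB2BGR))
```

```text
[ 0.59634022 -0.35899741  0.09352539] [-0.15571206 -0.00248467] [-0.33625254 -0.15965657  0.48647489] 0.040172073118540035
```

View pics/w9.png

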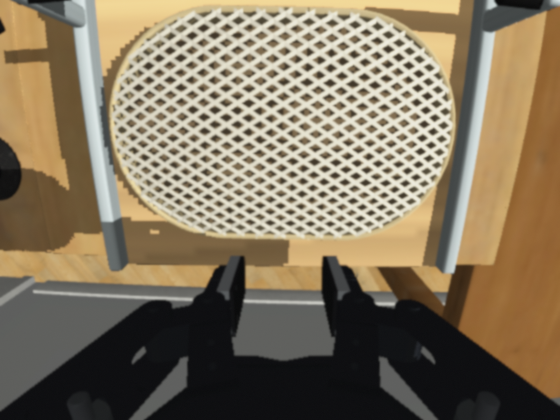

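View pics/d9z.png

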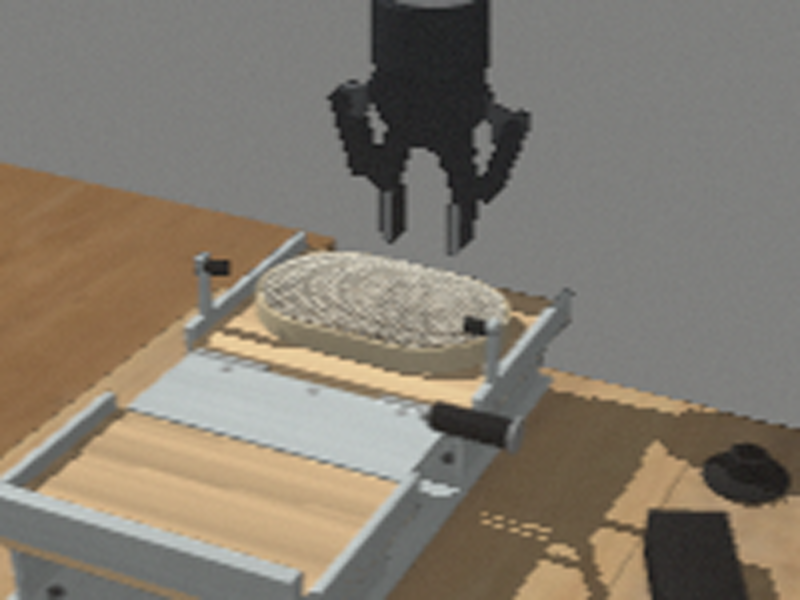

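carry_out(motion="0.53 -3 0 5 0; 0.53 0 0 5 0; 0.53 0 0 4 0; 0.53 0 0 3 0; 0.53 0 0 2 0; 0.53 0 0 1 0; 0.53 0 0 0 0; 0.53 0 0 0 0")

```text
clock: 15.8
tcp_pos: [0.5959, -0.3616, 0.0723]
orientation: [2.189, 2.253, 0.0]
contact_force: [0.3, -0.1, -0.3]
grip_width: 0.0402
```

carry_out(motion="0.53 0 0 1 0; 0.53 0 0 1 0; 0.53 0 0 1 0; 0.53 0 0 0.5 0; 0.53 0 0 0 0; 0.53 0 0 0 0; 0.53 0 0 0 0; 0.53 0 0 0 0")

```text
clock: 16.8
tcp_pos: [0.5958, -0.3615, 0.0687]
orientation: [-2.189, -2.253, -0.0]
contact_force: [-0.6, -0.1, 0.8]
grip_width: 0.04
```

Run:
```python
from h import *; from bench import r,grab_frame,camera_params
o=r.get_obs();print(o['tcp_pos'],w2s(o['tcp_pos']),o['contact_force'],o['grip_width'])
cv2.imwrite('pics/w10.png',cv2.cvtColor(grab_frame('wrist'),cv2.COLOR_RGB2BGR))
a=grab_frame('side')[90:240,180:380];cv2.imwrite('pics/d10z.png',cv2.cvtColor(cv2.resize(a,None,fx=4,fy=4,interpolation=cv2.INTER_CUBIC),cv2.COLOR_RGB2BGR))
```

```text
[ 0.59579226 -0.36150227  0.06870153] [-0.15820207 -0.00187276] [-0.58068039 -0.08209518  0.80534896] 0.04000978956101576
```

View pics/w10.png

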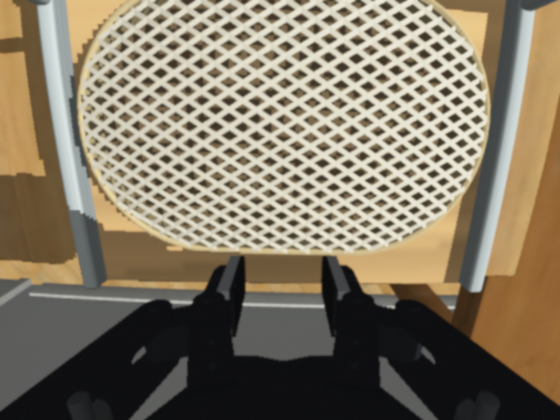

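carry_out(motion="0.53 0 0 1 0; 0.53 0 0 0 0; 0.53 0 0 1 0; 0.53 0 0 0 0; 0.53 0 0 0.5 0; 0.53 0 0 0 0; 0.53 0 0 0 0; 0.53 0 0 0 0")

```text
clock: 17.9
tcp_pos: [0.5958, -0.3616, 0.0686]
orientation: [-2.189, -2.253, -0.002]
contact_force: [-6.1, 5.8, 18.9]
grip_width: 0.0403
```

carry_out(motion="0.53 0 0 -7.5 0; 0.53 0 0 0 0; 0.53 3 0 0 0; 0.53 4 0 0 0; 0.53 5 0 0 0; 0.53 6 0 0 0; 0.53 7 0 0 0; 0.53 8 0 0 0")

```text
clock: 18.9
tcp_pos: [0.5947, -0.3281, 0.0737]
orientation: [-2.189, -2.253, 0.0]
contact_force: [-0.1, -1.3, -1.3]
grip_width: 0.0398
```

Run:
```python
from h import *; from bench import r,grab_frame,camera_params
o=r.get_obs();print(o['tcp_pos'],w2s(o['tcp_pos']),o['contact_force'],o['grip_width'])
cv2.imwrite('pics/w11.png',cv2.cvtColor(grab_frame('wrist'),cv2.COLOR_RGB2BGR))
```

```text
[ 0.59474935 -0.32807064  0.07365886] [-0.12475469 -0.00168607] [-0.09322868 -1.34696926 -1.28867594] 0.03976066446283263
```

View pics/w11.png

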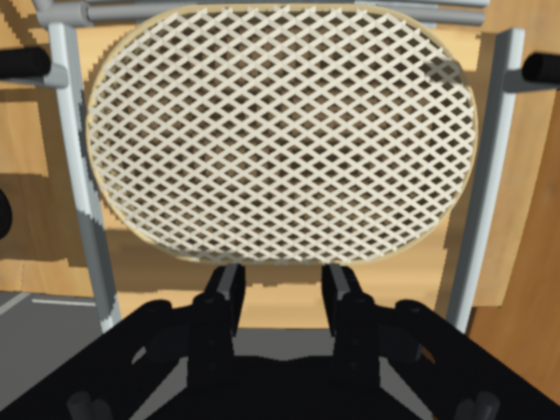

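carry_out(motion="0.53 8 0 0 0; 0.53 8 0 0 0; 0.53 8 0 0 0; 0.53 8 0 0 0; 0.53 8 0 0 0; 0.53 8 0 0 0; 0.53 8 0 0 0; 0.53 8 0 0 0")

```text
clock: 19.95
tcp_pos: [0.5931, -0.2643, 0.0739]
orientation: [2.189, 2.253, -0.0]
contact_force: [-0.3, -3.8, 2.4]
grip_width: 0.04
```

Run:
```python
from h import *; from bench import r,grab_frame,camera_params
o=r.get_obs();print(o['tcp_pos'],w2s(o['tcp_pos']),o['contact_force'],o['joints'])
a=grab_frame('side')[110:285,165:405];cv2.imwrite('pics/d12.png',cv2.cvtColor(cv2.resize(a,None,fx=3.3,fy=3.3,interpolation=cv2.INTER_CUBIC),cv2.COLOR_RGB2BGR))
```

```text
[ 0.59307522 -0.26433747  0.07388734] [-0.06099956 -0.00164412] [-0.2995659  -3.79540439  2.3697672 ] [-0.11367247  0.69939656  0.63253054  1.77225329 -0.53244267  0.84698114
  0.79812411]
```

View pics/d12.png

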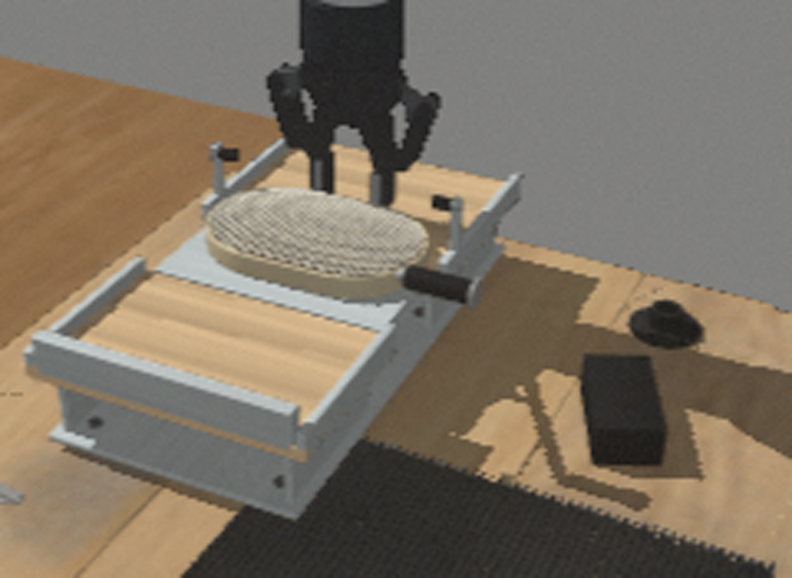

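carry_out(motion="0.53 8 0 0 0; 0.53 8 0 0 0; 0.53 8 0 0 0; 0.53 8 0 0 0; 0.53 8 0 0 0; 0.53 8 0 0 0; 0.53 8 0 0 0; 0.53 8 0 0 0")

```text
clock: 21.0
tcp_pos: [0.5911, -0.2001, 0.0737]
orientation: [2.189, 2.253, -0.0]
contact_force: [0.1, -1.6, -0.2]
grip_width: 0.0402
```

Run:
```python
from h import *; from bench import r,grab_frame,camera_params
o=r.get_obs();print(o['tcp_pos'],w2s(o['tcp_pos']),o['contact_force'],o['joints'])
a=grab_frame('side')[110:285,165:405];cv2.imwrite('pics/d13.png',cv2.cvtColor(cv2.resize(a,None,fx=3.3,fy=3.3,interpolation=cv2.INTER_CUBIC),cv2.COLOR_RGB2BGR))
cv2.imwrite('pics/w13.png',cv2.cvtColor(grab_frame('wrist'),cv2.COLOR_RGB2BGR))
```

```text
[ 0.59112095 -0.20009916  0.07370549] [ 0.00326773 -0.00133504] [ 0.0838375  -1.60206789 -0.1567708 ] [-0.22738409  0.66691688  0.63990771  1.83630787 -0.53159576  0.8161543
  0.7137446 ]
```

View pics/d13.png

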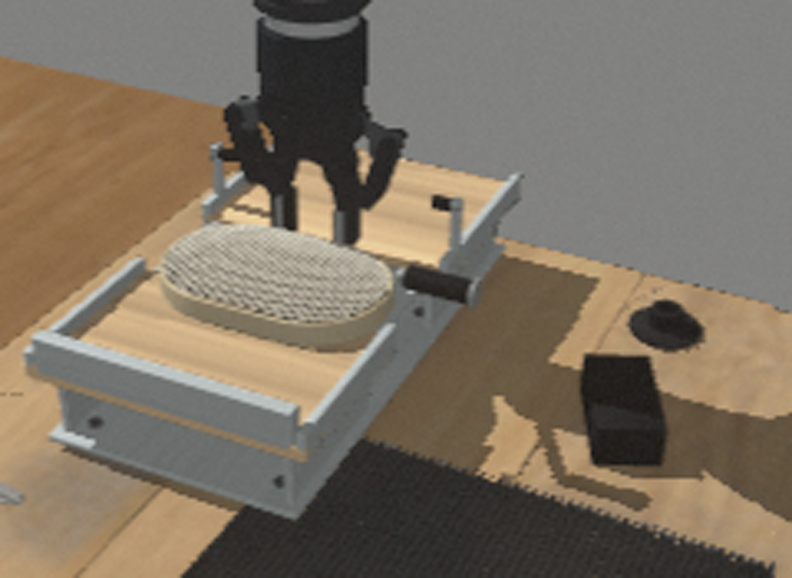

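View pics/w13.png

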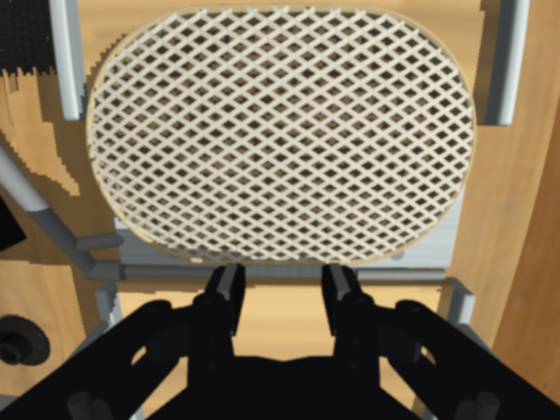

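carry_out(motion="0.53 8 0 0 0; 0.53 8 0 0 0; 0.53 8 0 0 0; 0.53 8 0 0 0; 0.53 8 0 0 0; 0.53 8 0 0 0; 0.53 8 0 0 0; 0.53 6 0 0 0")

```text
clock: 22.1
tcp_pos: [0.5893, -0.138, 0.0737]
orientation: [-2.189, -2.254, -0.0]
contact_force: [0.2, -2.7, 2.8]
grip_width: 0.0404
```

carry_out(motion="0.53 4 0 0 0; 0.53 3 0 0 0; 0.53 2 0 0 0; 0.53 2 0 0 0; 0.53 0 0 0 0; 0.53 0 0 0 0; 0.53 0 0 0 0; 0.53 0 0 0 0")

```text
clock: 23.1
tcp_pos: [0.5889, -0.1273, 0.0736]
orientation: [-2.188, -2.253, -0.0]
contact_force: [-0.8, -1.1, 1.1]
grip_width: 0.0401
```

Run:
```python
from h import *; from bench import r,grab_frame,camera_params
o=r.get_obs();print(o['tcp_pos'],w2s(o['tcp_pos']),o['contact_force'],o['joints'])
a=grab_frame('side')[150:285,165:335];cv2.imwrite('pics/d14.png',cv2.cvtColor(cv2.resize(a,None,fx=4.4,fy=4.4,interpolation=cv2.INTER_CUBIC),cv2.COLOR_RGB2BGR))
```

```text
[ 0.58890841 -0.127285    0.07356981] [ 0.07611467 -0.00098734] [-0.75774302 -1.12441124  1.13135922] [-0.3595041   0.63975338  0.64780463  1.88972045 -0.53191776  0.79091486
  0.60785191]
```

View pics/d14.png

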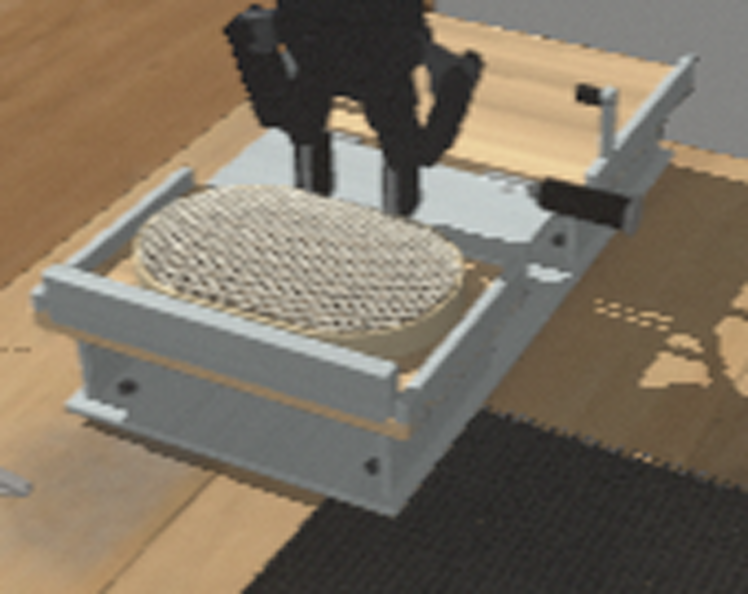

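Not yet touching the stop; go on slowly until the force rises.

carry_out(motion="0.53 1.5 0 0 0; 0.53 1.5 0 0 0; 0.53 1.5 0 0 0; 0.53 1.5 0 0 0; 0.53 0 0 0 0; 0.53 0 0 0 0; 0.53 0 0 0 0; 0.53 0 0 0 0")

```text
clock: 24.15
tcp_pos: [0.5889, -0.1213, 0.0737]
orientation: [-2.189, -2.253, -0.001]
contact_force: [0.4, -0.5, 0.2]
grip_width: 0.04
```

carry_out(motion="0.53 1 0 0 0; 0.53 1 0 0 0; 0.53 1 0 0 0; 0.53 0 0 0 0; 0.53 0 0 0 0; 0.53 0 0 0 0; 0.53 0 0 0 0; 0.53 0 0 0 0")

```text
clock: 25.15
tcp_pos: [0.5887, -0.1187, 0.0737]
orientation: [2.189, 2.253, -0.0]
contact_force: [0.6, -2.0, -0.4]
grip_width: 0.0402
```

Run:
```python
from h import *; from bench import r,grab_frame,camera_params
o=r.get_obs();print(o['tcp_pos'],w2s(o['tcp_pos']),o['contact_force'])
cv2.imwrite('pics/w15.png',cv2.cvtColor(grab_frame('wrist'),cv2.COLOR_RGB2BGR))
a=grab_frame('side')[150:285,165:335];cv2.imwrite('pics/d15.png',cv2.cvtColor(cv2.resize(a,None,fx=4.4,fy=4.4,interpolation=cv2.INTER_CUBIC),cv2.COLOR_RGB2BGR))
```

```text
[ 0.5887457  -0.1186913   0.07370754] [ 0.08470971 -0.00104469] [ 0.62987184 -2.02627562 -0.43551964]
```

View pics/w15.png

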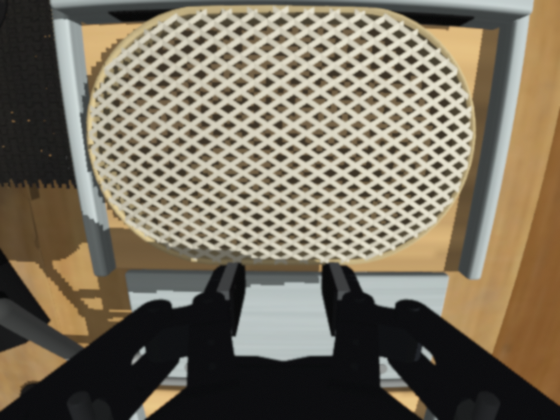

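View pics/d15.png

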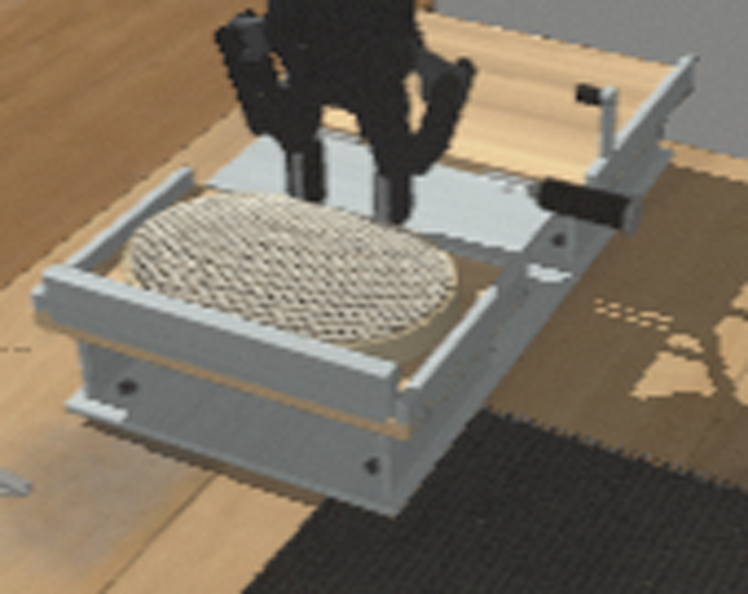

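Very close to touching; continue 1 mm at a time.

carry_out(motion="0.53 1 0 0 0; 0.53 0 0 0 0; 0.53 1 0 0 0; 0.53 0 0 0 0; 0.53 0 0 0 0; 0.53 0 0 0 0; 0.53 0 0 0 0; 0.53 0 0 0 0")

```text
clock: 26.25
tcp_pos: [0.5886, -0.1176, 0.0738]
orientation: [2.189, 2.252, -0.001]
contact_force: [-0.4, -5.3, -0.6]
grip_width: 0.0404
```

carry_out(motion="0.53 1 0 0 0; 0.53 0 0 0 0; 0.53 0 0 0 0; 0.53 0 0 0 0; 0.53 0 0 0 0; 0.53 0 0 0 0; 0.53 0 0 0 0; 0.53 0 0 0 0")

```text
clock: 27.25
tcp_pos: [0.5884, -0.1176, 0.0738]
orientation: [2.19, 2.25, -0.002]
contact_force: [0.3, -7.6, -1.5]
grip_width: 0.0405
```

carry_out(motion="0.53 1 0 0 0; 0.53 1 0 0 0; 0.53 0 0 0 0; 0.53 0 0 0 0; 0.53 0 0 0 0; 0.53 0 0 0 0; 0.53 0 0 0 0; 0.53 0 0 0 0")

```text
clock: 28.25
tcp_pos: [0.5881, -0.1174, 0.0738]
orientation: [2.19, 2.247, -0.005]
contact_force: [-0.4, -12.1, -2.2]
grip_width: 0.0403
```

Seated. Back off straight, then rise clear.

carry_out(motion="0.53 -4 0 0 0; 0.53 -6 0 0 0; 0.53 -10 0 0 0; 0.53 -10 0 -10 0; 0.53 0 0 -30 0; 0.53 0 0 -45 0; 0.53 0 0 -45 0; 0.53 0 0 -20 0")

```text
clock: 29.25
tcp_pos: [0.5905, -0.1447, 0.2269]
orientation: [2.188, 2.25, 0.004]
contact_force: [0.4, -0.6, -1.3]
grip_width: 0.0403
```

Run:
```python
from h import *; from bench import r,grab_frame,camera_params
o=r.get_obs();print(o['tcp_pos'],o['contact_force'])
p=camera_params('wrist');np.save('w16.npy',p,allow_pickle=True)
cv2.imwrite('pics/w16.png',cv2.cvtColor(grab_frame('wrist'),cv2.COLOR_RGB2BGR))
cv2.imwrite('pics/s16.png',cv2.cvtColor(grab_frame('scene'),cv2.COLOR_RGB2BGR))
a=grab_frame('side');cv2.imwrite('pics/d16.png',cv2.cvtColor(a,cv2.COLOR_RGB2BGR));a=a[150:285,165:335];cv2.imwrite('pics/d16z.png',cv2.cvtColor(cv2.resize(a,None,fx=4.4,fy=4.4,interpolation=cv2.INTER_CUBIC),cv2.COLOR_RGB2BGR))
```

```text
[ 0.59049263 -0.14472766  0.22687284] [ 0.44595618 -0.62486461 -1.29469159]
```

View pics/w16.png

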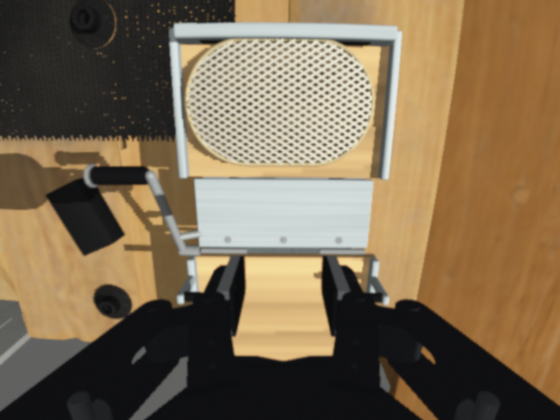

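View pics/d16z.png

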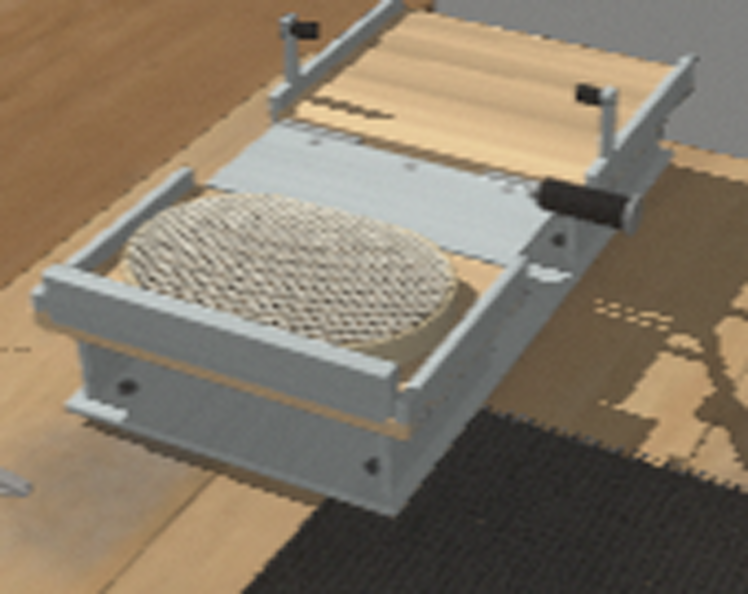

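View pics/s16.png

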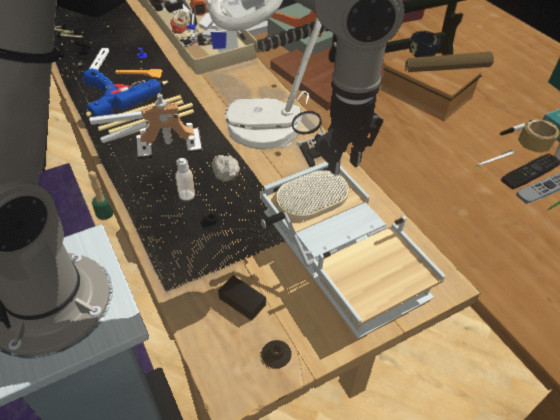

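Run:
```python
from h import *
p=np.load('w16.npy',allow_pickle=True).item()
a=cv2.imread('pics/w16.png');cv2.imwrite('pics/w16z.png',cv2.resize(a[10:200,160:415],None,fx=3.1,fy=3.1,interpolation=cv2.INTER_CUBIC))
for n,u,v,z in [('frontL',265,39,.094),('frontR',310,39,.094),('rearL',255,165,.094),('rearR',305,166,.094),('L',186,102,.094),('R',374,102,.094),('stop',220,40,.091),('stopR',350,40,.091)]: print(n,w2s(plane(p,u,v,z)).round(4))
```

```text
frontL [0.2009 0.0129]
frontR [ 0.2011 -0.0247]
rearL [0.0951 0.0233]
rearR [ 0.0943 -0.0228]
L [0.1507 0.083 ]
R [ 0.1512 -0.0824]
stop [0.2011 0.0513]
stopR [ 0.2017 -0.059 ]
```

View pics/w16z.png

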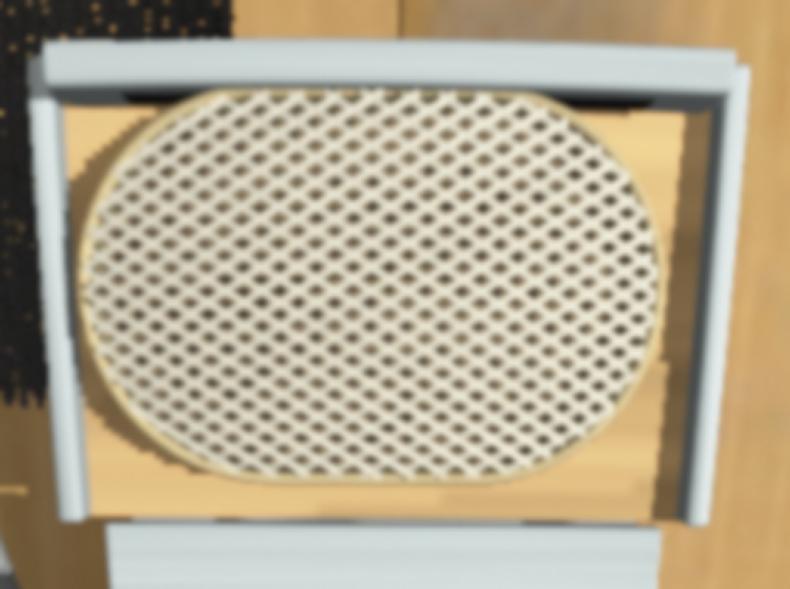

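Run:
```python
from bench import r
import cv2,numpy as np
a=cv2.imread('pics/scene0.png').astype(int);b=cv2.imread('pics/s16.png').astype(int)
for n,(x0,y0,x1,y1) in dict(atom=(172,155,198,202),rock=(208,150,242,184),disc2=(200,205,222,230),block=(215,272,270,320),disc=(255,335,295,368)).items(): print(n,np.abs(a-b)[y0:y1,x0:x1].mean().round(2))
o=r.get_obs();print(o['contact_force'],o['clock']);print(r.hand_in())
```

```text
atom 6.64
rock 4.31
disc2 2.06
block 12.92
disc 10.07
[-0.71039485 -0.19241102  0.04592719] 29.4
the job is handed in; nothing more can be done
None
```

The job is handed in at 29.4 s of the 58 s limit. I gripped the flap's handle from above at 20 N, carried it over its arc and lowered it in small steps until it met its stop (17 N up). Then I let go and pushed the case over the flap with both fingertips, 5 mm above the deck.

**Case:** it stopped against the end stop, with the fingers stalled while the push rose to 12 N. I then backed straight off and rose clear. In the last wrist picture its front edge is on the stop's face (x about 0.201 m for both), its centre is within 1 mm of mid-width, and it lies square.

**Flap:** it lies flat across the gap.

**Robot:** it touches nothing; the last force reading was within 1 N of zero.

**Checks that disagreed or failed:**
- **Stand's position:** the first readings from different cameras differed by 3 to 6 mm along its x axis. I settled it from the gripped handle's positions at both ends of the arc.
- **Bystanders:** comparing the scene pictures before and after gave clear differences at the sanding block and the disc (mean 13 and 10 grey levels). The arm's and handle's shadows moved there, which is the likely cause, but I did not re-measure them. By eye all five bystanders are where they started, and the fingers were only ever high above them.

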